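Scrub out the dip cup kept under the bench rack

TASK

Slide the dip cup out from under the bench rack by its long handle and let it stand on the open bench, then take it again from above across its rim and set it upright in the drip tray. Take the long brush from its pot, run it down to the bottom of the cup three times, raising it at least half the cup's depth between passes, and stand the brush back in its pot with the cup left upright in the tray. Leave the tape roll, spray can and screwdriver where they are and do not tip the cup over.

Things in the scene. Friction and masses are not known exactly. Their poses are not given: they have to be found in the camera images.
- cup: Loose steel dip cup, 0.3 kg, standing under the rack's deck: round, 64 mm outer and 57 mm inner diameter, 80 mm tall, open top, floor 4 mm thick. A straight flat black handle 14 mm wide, 10 mm thick, sticks out level along the cup's -x axis and out of the rack's front; centred 58 mm above the underside, ending 150 mm from the cup's axis. Origin: centre of the underside; z up.
- cup_mouth (a point): Point on the cup's axis at rim height, 80 mm above its underside.
- cup_handle (a point): Point in the middle of the cup's handle, 130 mm from the cup's axis and 20 mm from the handle's end, 58 mm above the cup's underside: a good place to pinch it by its 14 mm width.
- rack: Fixed bench rack, blue corner posts, three blue bins on its grey deck. Footprint 200 mm (its x) by 340 mm (its y). Origin: centre of the footprint on the bench. Open front faces its -x axis; the deck's front edge is 102 mm from the origin along -x. Space under the deck 96 mm high; front strip rises to 130 mm, bins behind it to 169 mm.
- tray: Fixed square drip tray of dark steel, 140 mm outside, 130 mm inside, floor 5 mm thick, walls 14 mm tall. Origin: centre of the underside; x and y along its sides.
- pot: Fixed round grey plastic pot that holds the brush: 60 mm outer diameter, 52 mm inner diameter, 55 mm tall, floor 4 mm thick, open top. Origin: centre of the underside.
- brush: Loose long round brush, 230 mm, 0.12 kg, standing bristles down in the pot. Black bristle head from 0 to 86 mm, 41 mm in diameter, with a flat foot on which it stands; steel stem 10 mm in diameter up to 130 mm; wooden handle 22 mm in diameter from 140 to 224 mm. Origin: centre of the foot (lower end); z along the brush up to the handle.
- brush_grip (a point): Point on the brush's axis in the wooden handle, 195 mm above the foot.
- tape: Bystander: roll of black tape lying flat, 96 mm in diameter, 45 mm tall. Origin: centre of the underside.
- spray: Bystander: standing spray can, 54 mm in diameter, 165 mm tall. Origin: centre of the underside.
- driver: Bystander: screwdriver lying on the bench, 180 mm long. Origin: about its middle, underneath; x along it to the blade.
Things that resemble listed ones, but are neither listed nor needed, are in the scene too. Of the things that look like the brush, the middle-sized one is meant.

How it is judged:
On the way, in this order (a step that is already met when the one before it is completed fails the run):
1. cup being slid along the bench (20 mm or more from its start) by its handle (distance of cup from where it was at the start of the episode above 0.02 m and height (world z) of cup below 0.02 m and horizontal distance between the grasp point and cup_handle below 0.07 m and contact force between the fingers and cup above 0.3 N), for 0.1 s.
2. cup drawn wholly out in front of the rack, standing on the bench and let go (x of cup in the frame of rack below -0.133 m and height (world z) of cup below 0.006 m and angle between cup's own z axis and vertical below 0.12 rad and contact force between the fingers and cup below 0.05 N and linear speed of cup below 0.02 m/s), for 0.2 s.
3. cup lifted by the rim, the gripper above its mouth (height (world z) of cup above 0.012 m and horizontal distance between the grasp point and cup_mouth below 0.05 m and contact force between the fingers and cup above 0.3 N), for 0.1 s.
4. cup standing upright on the floor of the tray, let go (x of cup in the frame of tray between -0.038 and 0.038 m and y of cup in the frame of tray between -0.038 and 0.038 m and z of cup in the frame of tray below 0.01 m and angle between cup's own z axis and vertical below 0.12 rad and contact force between the fingers and cup below 0.05 N and linear speed of cup below 0.02 m/s), for 0.2 s.
5. brush foot down at the bottom of the cup, within 12 mm (1st) (contact force between the fingers and brush above 0.3 N and horizontal distance between brush and cup_mouth below 0.025 m and z of brush in the frame of cup below 0.016 m and x of cup in the frame of tray between -0.038 and 0.038 m and y of cup in the frame of tray between -0.038 and 0.038 m and z of cup in the frame of tray below 0.01 m and angle between cup's own z axis and vertical below 0.12 rad), for 0.1 s.
6. brush raised about half the depth of the cup (32 mm off its floor) or more, foot still below the rim (1st) (contact force between the fingers and brush above 0.3 N and horizontal distance between brush and cup_mouth below 0.025 m and z of brush in the frame of cup between 0.036 and 0.08 m and x of cup in the frame of tray between -0.038 and 0.038 m and y of cup in the frame of tray between -0.038 and 0.038 m and z of cup in the frame of tray below 0.01 m and angle between cup's own z axis and vertical below 0.12 rad), for 0.1 s.
7. brush foot down at the bottom of the cup, within 12 mm (2nd) (all of step 5), for 0.1 s.
8. brush raised about half the depth of the cup (32 mm off its floor) or more, foot still below the rim (2nd) (all of step 6), for 0.1 s.
9. brush foot down at the bottom of the cup, within 12 mm (3rd) (all of step 7), for 0.1 s.
At the end, for the whole second after the job is handed in: The cup stands upright (within 0.12 rad) on the floor of the drip tray, inside its walls; the brush stands bristles down on the floor of its pot (foot within 20 mm of the pot's axis, leaning less than 0.35 rad); both are at rest and let go (all of step 4 and horizontal distance between brush and pot below 0.02 m and z of brush in the frame of pot below 0.015 m and angle between brush's own z axis and vertical below 0.35 rad and contact force between the fingers and brush below 0.05 N and linear speed of brush below 0.03 m/s); the robot touches nothing.
It fails at once if the cup is tipped over (more than 0.6 rad) (angle between cup's own z axis and vertical above 0.6 rad).
It fails at once if the tape roll is moved more than 30 mm (distance of tape from where it was at the start of the episode above 0.03 m).
It fails at once if the spray can is moved more than 30 mm (distance of spray from where it was at the start of the episode above 0.03 m).
It fails at once if the screwdriver is moved more than 30 mm (distance of driver from where it was at the start of the episode above 0.03 m).
It also fails if it takes over 72 s, if anything falls off the work surface, if the arm or the gripper's body presses on something with over 40 N, if the wrist force passes 120 N, or if a joint passes its speed limit or range.

ROBOT

A 7-joint arm with a two-finger parallel gripper is mounted at the origin on the work surface. World frame = base frame: x ahead of the robot, y to its left, z up, the work surface at z = 0. Lengths are in m, angles in rad, forces in N, time in s.
With the tool pointing down it reaches from about 0.425 to 0.925 m from the base axis. Payload 6.8 kg.
Tool frame: the origin (TCP) lies on the centre line of the jaws, within the pads' length; the fingertips stand 8 mm ahead of it and the grasp point (between the pads) lies 11 mm behind it (bot.tips_ahead is the distance from the TCP to the fingertips, in m); z points along the fingers, y is the line along which they close (so a half turn about z gives the same grasp; the last joint's range is limited). The gripper opens to 85 mm and grips with 20 to 120 N. Pads are 22 mm wide; open, the fingers measure 114 mm over their backs; the gripper's body (76 mm by 85 mm) begins 54 mm behind the grasp point. The pads swing forward as they close: fully open they stand 13 mm farther back than shut.
Start: joints at [-1.428, 0.477, 0.022, 1.555, -0.011, 1.109, -0.083], TCP at [0.168, 0.654, 0.239] pointing down, gripper open.
Joint ranges: [-2.96, 2.96], [-0.34, 2.1], [-1.41, 1.46], [0.24, 2.44], [-1.37, 4.51], [0.17, 1.92], [-2.96, 2.96]. Speed limits (rad/s): [2.39, 2.39, 3.14, 3.14, 3.14, 3.14, 3.14].

INTERFACE

Orientations are given as a unit quaternion [w, x, y, z].
In Python, from station import bot gives the robot as it stands.
- The arm moves only by the tool send_rows, never from a script. Its argument "deltas" is text: rows parted by semicolons, each of 4 numbers parted by spaces: the shift along the tool's x, y, z in m, then the turn about the tool's z in degrees. In form: x y z spin; .... A call has 1 to 5 rows; each row is the pose to reach, as a shift and turn from the pose commanded when the call began, along the tool's axes at that moment; what a row does not reach only later rows make up. A row lasts 1/10 s, in which the tool goes at most 50 mm and 8.59 degrees, less where a joint would pass 70% of its speed; a pose out of reach is approached as far as the arm can. A call with a gripper value outside its range is refused whole. "claw" is the opening, from 0 (shut) to 1 (fully open), set as the call begins (left out, the last holds). The fingers move at their own pace and stop on an object; "force" is the grip in N (left out, the last holds). Time passes only in rows, so rows that repeat a pose let the fingers close. It gives the time, the measured TCP pose, the force, the opening and the grip force at its end, in the units of the state.
- bot.get_obs(): the state, without advancing time (a new reading comes with each control period).
- bot.read_camera(name): name is "scene" or "top" or "wrist"; returns a dict with "img" (420x560x3 uint8, red, green, blue), "depth" (420x560 float32, m along the optical axis (not along the pixel's ray), 0 where there is no reading), "fx", "fy", "cx", "cy" (pixels), "camera_from_world" (4x4, takes a point from world to camera coordinates). Camera axes: x right, y up, looking along -z (the intrinsics and any distortion apply to the point x, -y, -z); pixel columns grow to the right and rows downward; lengths in m; the calibration is good to about 2 mm. A picture is of the moment at which its call begins.
- bot.hand_in(): hands the job in; it is judged then, once.
Trained networks look in a picture, given as the dict that the camera call returned (one of the last four; its "shot" number tells which), for a name from the list of things; names that differ only in an ending like _2 or _b are one class to them, and where a whole thing is asked for, a point or a joint stands for the part that bears it (a point fixed in the world has none). Each returns a list of dicts, best first, with "confidence" (0 to 1); they miss things now and then, are a little off and sometimes report something else, mostly with a low value. They report only what shows in the picture. A call takes as long as a camera call. They do not tell look-alikes from the thing itself.
- bot.masks_of(picture, query): "mask" (420x560 bool, what is visible of it).
- bot.landmark_of(picture, query): "xyz" ([x, y, z] in m, in world coordinates, good to about 4 mm: a listed point, or the origin of a listed thing).
The state is a dict: "t": time; "q": joint angles; "joint_vel": joint speeds; "joint_torque": joint torques, N m; "eef_pos": TCP position; "tool_rot": TCP orientation; "contact_force": force on the tool from outside, world axes, zero at the start; "torque": the same for the moment, N m; "gripper_width": opening from 0.0 (shut) to 1.0 (fully open); "grasp_force": force on a finger pad.
Only numpy, scipy, OpenCV 4.12 (cv2) and the standard library are available. Lean on these libraries where they do the work, as an engineer would, in place of code of your own. Each camera call takes 0.05 s, during which the arm holds its last target. There are 200 camera calls.

## Working session

There is one attempt and no reset: what is moved stays moved. The work goes in short steps, Python scripts to look and compute and a tool call to move; the robot and the scene stay as the last step left them, time stands still between calls to the robot, and variables do not carry over. Pictures are saved under pics/ and viewed, at most 10 in all, crops included, and the job is handed in when it is done.

Besides the shell and the picture viewer there is one more tool, called by a JSON object that holds its "method" and its "body", one argument or row to a line. send_rows: Moves the arm, as the interface text tells. Its arguments: {"type":"object","properties":{"deltas":{"type":"string"},"claw":{"type":"number"},"force":{"type":"number"}},"required":["deltas"]}

```bash
mkdir -p pics; ls; cat > h.py <<'E'
from station import bot
import numpy as np, cv2
def snap(n,f=None):
    p=bot.read_camera(n)
    if f: cv2.imwrite('pics/'+f,cv2.cvtColor(p['img'],cv2.COLOR_RGB2BGR))
    return p
def cloud(p):
    d=p['depth'];v,u=np.mgrid[:d.shape[0],:d.shape[1]]
    c=np.stack([(u-p['cx'])/p['fx']*d,-(v-p['cy'])/p['fy']*d,-d,np.ones_like(d)],-1)
    return (c@np.linalg.inv(p['camera_from_world']).T)[...,:3]
def proj(p,x):
    c=p['camera_from_world']@np.append(x,1)
    return (p['cx']+p['fx']*c[0]/-c[2], p['cy']-p['fy']*c[1]/-c[2])
E
python3 - <<'E'
from h import *
a=snap('scene','scene.png');b=snap('top','top.png')
o=bot.get_obs();print(o['t'],o['eef_pos'],o['tool_rot'],o['contact_force'])
for nm,p in (('scene',a),('top',b)):
    for q in 'cup cup_mouth cup_handle rack tray pot brush brush_grip tape spray driver'.split():
        for r in bot.landmark_of(p,q)[:4]: print(nm,q,round(r['confidence'],2),np.round(r['xyz'],3),np.round(proj(p,r['xyz'])))
E
```

```text
pics
0.1 [0.16738709 0.65337359 0.23842008] [-4.53439574e-05  1.25065898e-01  9.92148089e-01 -8.29370376e-04] [-0.10059765  0.28437693  0.39095242]
scene cup 0.72 [ 0.55   0.254 -0.004] [375. 229.]
scene rack 0.65 [ 0.578  0.308 -0.003] [397. 234.]
scene tray 0.87 [ 0.6   -0.081  0.   ] [260. 265.]
scene pot 0.76 [ 0.413 -0.36  -0.   ] [150. 222.]
scene brush 0.8 [ 0.492 -0.428  0.004] [124. 251.]
scene brush 0.73 [ 0.306 -0.354  0.002] [151. 191.]
scene brush 0.61 [ 0.409 -0.363  0.202] [128. 177.]
scene brush 0.25 [ 0.578  0.306 -0.002] [396. 233.]
scene brush_grip 0.9 [ 0.304 -0.352  0.261] [126. 127.]
scene brush_grip 0.71 [ 0.413 -0.362  0.198] [129. 179.]
scene brush_grip 0.64 [ 0.493 -0.429  0.149] [106. 222.]
scene tape 0.9 [ 0.742 -0.277  0.003] [189. 332.]
scene spray 0.83 [0.782 0.086 0.   ] [341. 320.]
scene spray 0.6 [ 0.412 -0.357  0.003] [151. 221.]
scene driver 0.53 [ 0.389 -0.122 -0.   ] [233. 202.]
top cup 0.19 [ 0.782  0.083 -0.   ] [241. 137.]
top cup_handle 0.55 [0.585 0.124 0.058] [223. 198.]
top rack 0.85 [0.579 0.302 0.001] [165. 203.]
top pot 0.64 [ 0.41  -0.359 -0.003] [390. 263.]
top brush 0.8 [ 0.307 -0.355 -0.002] [389. 299.]
top brush 0.74 [ 0.413 -0.363  0.003] [392. 262.]
top brush 0.49 [ 0.49  -0.424 -0.003] [411. 236.]
top brush_grip 0.84 [ 0.303 -0.352  0.26 ] [418. 310.]
top brush_grip 0.81 [ 0.411 -0.361  0.196] [412. 263.]
top brush_grip 0.62 [ 0.493 -0.427  0.146] [431. 231.]
top tape 0.94 [ 0.743 -0.276 -0.002] [360. 152.]
top spray 0.74 [0.782 0.084 0.004] [240. 136.]
top driver 0.74 [ 0.392 -0.122 -0.002] [309. 268.]
```

View pics/scene.png

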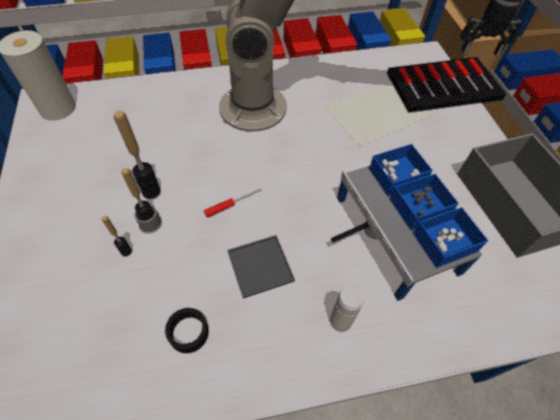

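View pics/top.png

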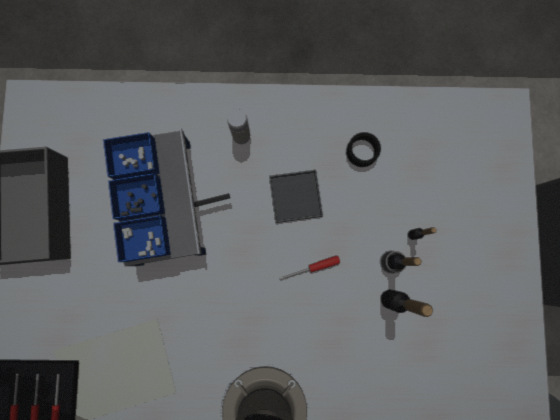

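Brush candidates in the scene picture: large (145,180), middle (145,210) standing in the pot, and small (122,245). The middle one fits both the size and the pot, so I'll confirm it in a crop and measure the handle, rack and tray axes.

```bash
python3 - <<'E'
from h import *
a=snap('scene');b=snap('top')
crop=a['img'][95:270,60:220];cv2.imwrite('pics/brush.png',cv2.cvtColor(cv2.resize(crop,None,fx=3.4,fy=3.4,interpolation=cv2.INTER_CUBIC),cv2.COLOR_RGB2BGR))
def axes(pts):
    r=cv2.minAreaRect((pts[:,:2]*1000).astype(np.float32));return np.round(r[0],1),np.round(r[1],1),round(r[2],1)
for nm,p in (('scene',a),('top',b)):
    c=cloud(p);x,y,z=c[...,0],c[...,1],c[...,2]
    m=(z>.04)&(z<.075)&(x>.5)&(x<.66)&(y>.05)&(y<.2)&(p['img'].max(-1)<90)&(p['depth']>0)
    P=c[m]; 
    if len(P)>10:
        r=cv2.fitLine((P[:,:2]).astype(np.float32),cv2.DIST_HUBER,0,.01,.01).ravel()
        print(nm,'handle',len(P),axes(P),'line',np.round(r,4),'z',np.median(P[:,2]),'ymin/max',P[:,1].min(),P[:,1].max())
    for q in('tray','rack','pot','tape','spray'):
        M=bot.masks_of(p,q)
        if M: 
            k=M[0]['mask']&(p['depth']>0);k=cv2.erode(k.astype(np.uint8),np.ones((2,2)))>0
            P=c[k];print(nm,q,axes(P),'z',np.round(np.percentile(P[:,2],[5,50,95]),3))
    m=(z>.155)&(z<.26)&(abs(x-.41)<.05)&(abs(y+.361)<.04)&(p['depth']>0);P=c[m];print('grip',len(P),P.mean(0),P.min(0),P.max(0))
    m=(z>.108)&(z<.14)&(x>.4)&(x<.8)&(y>.15)&(y<.45)&(p['depth']>0);print('deck strip',axes(c[m]))
E
```

```text
scene handle 180 (array([581.8, 152.4]), array([15.1, 97.1]), 15.0) line [ 0.2675 -0.9636  0.5836  0.154 ] z 0.061116897839654016 ymin/max 0.10572065825820445 0.1988874583589066
scene tray (array([605.2, -82.2]), array([139.3, 135.4]), 7.9) z [0.001 0.004 0.012]
scene rack (array([551.8, 363.2]), array([376.1, 337.6]), 10.6) z [0.077 0.117 0.165]
scene pot (array([ 429.6, -353.3]), array([30.6, 55.5]), 36.2) z [0.001 0.025 0.051]
scene tape (array([ 744.8, -276.9]), array([90.4, 90. ]), 21.4) z [0.009 0.041 0.045]
scene spray (array([782. , 107.6]), array([ 47.5, 107.7]), 14.0) z [0.019 0.143 0.165]
grip 250 [ 0.42133022 -0.35942706  0.20072876] [ 0.40597096 -0.37131893  0.15577025] [ 0.42833886 -0.35049277  0.23473424]
deck strip (array([579.6, 300.7]), array([341.3, 204.6]), 10.6)
top handle 177 (array([580.5, 154. ]), array([14.6, 96.7]), 15.2) line [ 0.2659 -0.964   0.5801  0.1553] z 0.06393655321418668 ymin/max 0.10747533853851426 0.19909797044279323
top tray (array([602.3, -81.9]), array([137.6, 136.7]), 8.8) z [0.002 0.006 0.014]
top rack (array([574.1, 323. ]), array([338. , 244.4]), 10.3) z [0.112 0.118 0.166]
top pot (array([ 415.2, -349.6]), array([41.4, 61. ]), 88.4) z [0.002 0.033 0.058]
top tape (array([ 738.7, -276.9]), array([88.4, 91.6]), 45.3) z [0.012 0.044 0.049]
top spray (array([795.5,  82.4]), array([77.4, 48.8]), 8.6) z [0.024 0.154 0.168]
grip 147 [ 0.41490362 -0.35476837  0.20999555] [ 0.40517737 -0.36791295  0.15550691] [ 0.42533173 -0.34879421  0.23712137]
deck strip (array([578.9, 302.9]), array([340.2, 203.2]), 10.3)
```

View pics/brush.png

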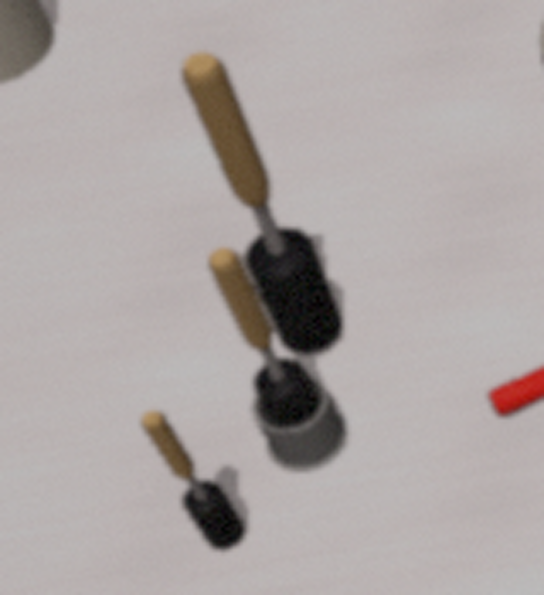

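The crop confirms it: the middle-sized brush stands in the grey pot (crop ~(270,370)), while the large one above it and the small one below it stand on the bare bench. The cup handle runs along (0.267,-0.964), with the pinch point at about (0.590,0.126) and the cup axis at about (0.555,0.251). First move is towards the handle.

{"method": "send_rows", "body": {
  "deltas": "-0.036 -0.027 0 8;-0.072 -0.054 0 16;-0.108 -0.081 0 24;-0.144 -0.108 0 32;-0.18 -0.135 0 40",
  "claw": 0.6,
  "force": 40
}}

```text
t: 2.3
eef_pos: [0.3093, 0.477, 0.2396]
tool_rot: [-0.0, 0.459, 0.888, 0.0]
contact_force: [0.6, 0.8, 0.4]
gripper_width: 0.605
grasp_force: 0.0
```

```bash
cat >> h.py <<'E'
from scipy.spatial.transform import Rotation as Ro
def go(x,y,z,yaw=None):
    "tool-frame shift to a world TCP target; yaw = world angle of the tool's y axis, deg"
    o=bot.get_obs();R=Ro.from_quat(np.roll(o['tool_rot'],-1)).as_matrix()
    d=R.T@(np.array([x,y,z])-o['eef_pos']);s=0
    cy=np.degrees(np.arctan2(R[1,1],R[0,1]))
    if yaw is not None: s=(cy-yaw+90)%180-90
    print('t',round(o['t'],2),'pos',np.round(o['eef_pos'],4),'yaw',round(cy,1),'z',np.round(R[:,2],3),'-> shift',np.round(d,4),'spin',round(s,1),'q7',round(o['q'][6],2))
E
python3 -c "
from h import *
go(.59,.126,.15,15.45)"
```

```text
t 2.3 pos [0.3093 0.477  0.2396] yaw 35.3 z [ 0.     0.001 -1.   ] -> shift [-0.4487  0.0262  0.0894] spin 19.9 q7 -0.42
```

{"method": "send_rows", "body": {
  "deltas": "-0.045 0.0026 0 4;-0.09 0.0052 0 8;-0.135 0.0078 0 12;-0.18 0.0104 0 16;-0.225 0.013 0 20"
}}

```text
t: 2.8
eef_pos: [0.451, 0.3017, 0.2396]
tool_rot: [-0.0, 0.605, 0.796, 0.0]
contact_force: [0.6, 0.6, -0.4]
gripper_width: 0.599
grasp_force: 0.0
```

{"method": "send_rows", "body": {
  "deltas": "-0.041 0.018 0 0;-0.082 0.036 0 0;-0.123 0.053 0 0;-0.164 0.071 0.02 0;-0.205 0.089 0.04 0"
}}

```text
t: 3.3
eef_pos: [0.5925, 0.1287, 0.1996]
tool_rot: [0.0, 0.604, 0.797, 0.001]
contact_force: [0.4, 0.3, -0.5]
gripper_width: 0.6
grasp_force: 0.0
```

```bash
python3 - <<'E'
from h import *
p=snap('wrist','w1.png')
for q in ('cup_handle','cup'):
    for r in bot.landmark_of(p,q)[:2]: print(q,round(r['confidence'],2),np.round(r['xyz'],3),np.round(proj(p,r['xyz'])))
c=cloud(p);x,y,z=np.moveaxis(c,-1,0)
m=(z>.045)&(z<.075)&(x>.53)&(x<.66)&(y>.09)&(y<.2)&(p['depth']>0);P=c[m]
if len(P)>20: print(len(P),cv2.minAreaRect((P[:,:2]*1000).astype(np.float32)),np.median(P,0),P[:,1].min())
go(.59,.126,.047,15.45)
E
```

```text
cup_handle 0.73 [0.587 0.128 0.062] [275. 200.]
2344 ((579.3191528320312, 153.39051818847656), (13.995304107666016, 93.7140121459961), 14.927360534667969) [0.5784527  0.15613362 0.06301764] 0.10668963642429101
t 3.45 pos [0.5917 0.1255 0.198 ] yaw 15.3 z [-0.001 -0.003 -1.   ] -> shift [ 0.0013 -0.0012  0.151 ] spin -0.2 q7 0.15
```

View pics/w1.png

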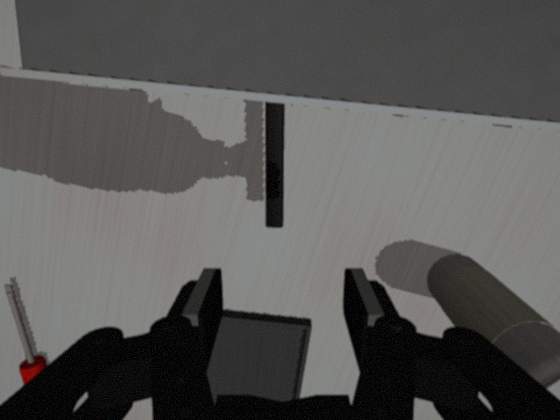

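The wrist view shows the handle at px (274,100–227), 4–5 mm to the side of the jaw centre line. I'll go down with that corrected, then close.

{"method": "send_rows", "body": {
  "deltas": "0 -0.005 0.04 0;0 -0.005 0.08 0;0 -0.005 0.115 0;0 -0.005 0.14 0;0 -0.005 0.15 0"
}}

```text
t: 3.95
eef_pos: [0.5843, 0.1296, 0.0472]
tool_rot: [-0.001, 0.604, 0.797, -0.001]
contact_force: [-0.6, 0.1, -0.3]
gripper_width: 0.597
grasp_force: 0.0
```

{"method": "send_rows", "body": {
  "deltas": "0 0 0 0;0 0 0 0;0 0 0 0;0 0 0 0;0 0 0 0",
  "claw": 0,
  "force": 40
}}

```text
t: 4.45
eef_pos: [0.5872, 0.1286, 0.0505]
tool_rot: [0.001, 0.604, 0.797, 0.001]
contact_force: [0.2, 0.4, 2.2]
gripper_width: 0.15
grasp_force: 40.9
```

```bash
python3 - <<'E'
from h import *
o=bot.get_obs();print(o['contact_force'],o['gripper_width'],o['grasp_force'])
p=o['eef_pos'];u=np.array([.262,-.965])*.14
go(p[0]+u[0],p[1]+u[1],p[2])
E
```

```text
[0.24285919 0.44539011 2.24802829] 0.14980624425331115 40.860246419906616
t 4.45 pos [0.5872 0.1286 0.0505] yaw 15.6 z [ 0.002  0.001 -1.   ] -> shift [-0.14  -0.001 -0.   ] spin 0 q7 0.24
```

{"method": "send_rows", "body": {
  "deltas": "-0.01 0 0 0;-0.024 0 0 0;-0.04 0 0 0;-0.055 0 0 0;-0.07 0 0 0"
}}

```text
t: 4.95
eef_pos: [0.6052, 0.0591, 0.0493]
tool_rot: [-0.0, 0.605, 0.796, -0.0]
contact_force: [-1.1, 3.4, 1.7]
gripper_width: 0.154
grasp_force: 40.8
```

{"method": "send_rows", "body": {
  "deltas": "-0.016 0 0 0;-0.032 0 0 0;-0.047 0 0 0;-0.06 0 0 0;-0.07 0 0 0"
}}

```text
t: 5.45
eef_pos: [0.624, -0.008, 0.0493]
tool_rot: [-0.0, 0.605, 0.796, -0.0]
contact_force: [-0.0, 4.1, 1.6]
gripper_width: 0.152
grasp_force: 40.8
```

{"method": "send_rows", "body": {
  "deltas": "0 0 0 0;0 0 0 0;0 0 0 0;0 0 0 0;0 0 0 0",
  "claw": 0.45
}}

```text
t: 5.95
eef_pos: [0.6237, -0.006, 0.0492]
tool_rot: [-0.0, 0.604, 0.797, -0.0]
contact_force: [-0.2, 0.3, 0.1]
gripper_width: 0.449
grasp_force: 0.0
```

```bash
python3 - <<'E'
from h import *
go(.6,.1,.2)
p=snap('scene')
for q in ('cup_handle','cup','cup_mouth'):
    for r in bot.landmark_of(p,q)[:2]: print(q,round(r['confidence'],2),np.round(r['xyz'],3),np.round(proj(p,r['xyz'])))
E
```

```text
t 5.95 pos [ 0.6237 -0.006   0.0492] yaw 15.7 z [-0. -0. -1.] -> shift [ 0.1085  0.0058 -0.1508] spin 0 q7 0.46
cup_handle 0.86 [ 0.625 -0.013  0.06 ] [288. 258.]
cup 0.97 [ 0.59   0.118 -0.003] [332. 249.]
cup_mouth 0.72 [0.589 0.112 0.079] [334. 234.]
```

{"method": "send_rows", "body": {
  "deltas": "0 0 -0.04 0;0 0 -0.08 0;0 0 -0.12 0;0.04 0 -0.12 0;0.08 0 -0.12 0"
}}

```text
t: 6.65
eef_pos: [0.6033, 0.0701, 0.1713]
tool_rot: [0.001, 0.606, 0.796, 0.001]
contact_force: [-0.1, 1.2, -0.5]
gripper_width: 0.449
grasp_force: 0.0
```

{"method": "send_rows", "body": {
  "deltas": "0.025 0 0 0;0.045 0 0 0;0.045 0 0 0;0.045 0 0 0;0.045 0 0 0",
  "claw": 1
}}

```text
t: 7.15
eef_pos: [0.5905, 0.1121, 0.1694]
tool_rot: [0.0, 0.605, 0.796, -0.0]
contact_force: [0.2, 0.3, -0.3]
gripper_width: 0.996
grasp_force: 0.0
```

```bash
python3 - <<'E'
from h import *
for n in('scene','top','wrist'):
    p=snap(n,'w2.png' if n=='wrist' else None)
    for q in ('cup','cup_mouth'):
        for r in bot.landmark_of(p,q)[:1]: print(n,q,round(r['confidence'],2),np.round(r['xyz'],3),np.round(proj(p,r['xyz'])))
    c=cloud(p);x,y,z=np.moveaxis(c,-1,0)
    m=(z>.074)&(z<.086)&(np.hypot(x-.59,y-.116)<.05)&(p['depth']>0);P=c[m]
    if len(P)>10: print(len(P),cv2.minEnclosingCircle((P[:,:2]*1000).astype(np.float32)),cv2.fitEllipse((P[:,:2]*1000).astype(np.float32)))
go(.59,.116,.06,15.5)
E
```

```text
scene cup_mouth 0.67 [0.586 0.112 0.077] [333. 233.]
127 ((591.9818725585938, 112.7395248413086), 33.18067932128906) ((592.52197265625, 112.7529525756836), (59.87670135498047, 60.728248596191406), 17.465173721313477)
top cup 0.97 [0.59  0.113 0.004] [229. 199.]
top cup_mouth 0.89 [0.59  0.113 0.082] [226. 195.]
41 ((591.19091796875, 99.25344848632812), 25.645185470581055) ((552.7124633789062, 244.64273071289062), (120.97838592529297, 335.0327453613281), 16.824981689453125)
wrist cup 0.87 [ 0.588  0.111 -0.   ] [279. 193.]
wrist cup_mouth 0.94 [0.59  0.112 0.078] [281. 223.]
1935 ((589.707763671875, 114.43709564208984), 32.02817916870117) ((589.42724609375, 114.93230438232422), (59.583675384521484, 59.936946868896484), 23.201688766479492)
t 7.6 pos [0.5902 0.1137 0.1693] yaw 15.6 z [-0. -0. -1.] -> shift [0.0023 0.0004 0.1093] spin 0.1 q7 0.18
```

View pics/w2.png

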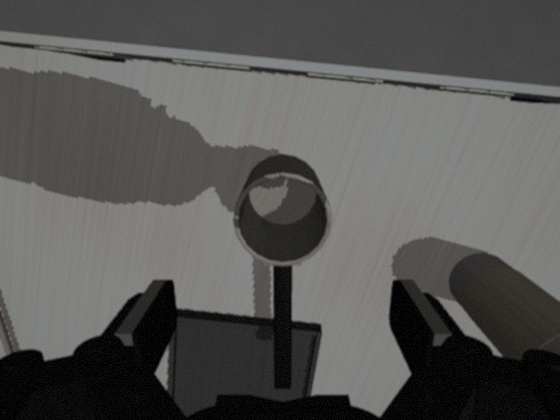

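The cup stands upright, and its rim centre at px (281,218) lies between the fingers, in line with the jaws. Going down across the rim and closing.

{"method": "send_rows", "body": {
  "deltas": "0 0 0.03 0;0 0 0.06 0;0 0 0.09 0;0 0 0.108 0;0 0 0.115 0"
}}

```text
t: 8.1
eef_pos: [0.5889, 0.1137, 0.0523]
tool_rot: [-0.001, 0.604, 0.797, -0.001]
contact_force: [0.6, 0.1, 0.1]
gripper_width: 0.999
grasp_force: 0.0
```

{"method": "send_rows", "body": {
  "deltas": "0 0 0 0;0 0 0 0;0 0 0 0;0 0 0 0;0 0 0 0",
  "claw": 0,
  "force": 40
}}

```text
t: 8.6
eef_pos: [0.5907, 0.1142, 0.0551]
tool_rot: [0.0, 0.604, 0.797, 0.001]
contact_force: [-1.2, -0.2, 3.2]
gripper_width: 0.747
grasp_force: 45.2
```

{"method": "send_rows", "body": {
  "deltas": "0 0 -0.008 0;0 0 -0.018 0;0 0 -0.03 0;0 0 -0.04 0;0 0 -0.04 0"
}}

```text
t: 9.1
eef_pos: [0.5915, 0.1141, 0.0964]
tool_rot: [0.001, 0.604, 0.797, 0.001]
contact_force: [1.2, -0.6, -2.8]
gripper_width: 0.75
grasp_force: 45.3
```

```bash
python3 - <<'E'
from h import *
p=snap('scene')
for q in ('cup','cup_mouth','tray'):
        for r in bot.landmark_of(p,q)[:1]: print(q,round(r['confidence'],2),np.round(r['xyz'],3),np.round(proj(p,r['xyz'])))
go(.603,-.082,.095,15.5)
E
```

```text
cup 0.71 [0.592 0.116 0.039] [333. 242.]
cup_mouth 0.7 [0.589 0.113 0.119] [337. 226.]
tray 0.89 [ 0.6   -0.078  0.002] [261. 264.]
t 9.3 pos [0.5897 0.1139 0.0939] yaw 15.6 z [-0.001 -0.    -1.   ] -> shift [-0.1922 -0.04   -0.0011] spin 0.1 q7 0.22
```

{"method": "send_rows", "body": {
  "deltas": "-0.015 -0.003 0 0;-0.035 -0.007 0 0;-0.058 -0.012 0 0;-0.082 -0.017 0 0;-0.107 -0.022 0 0"
}}

```text
t: 9.8
eef_pos: [0.5974, 0.0026, 0.0939]
tool_rot: [-0.0, 0.605, 0.796, -0.001]
contact_force: [-0.5, 0.0, -2.6]
gripper_width: 0.748
grasp_force: 45.2
```

{"method": "send_rows", "body": {
  "deltas": "-0.025 -0.005 0 0;-0.047 -0.01 0 0;-0.067 -0.014 0 0;-0.08 -0.017 0 0;-0.085 -0.018 0 0"
}}

```text
t: 10.3
eef_pos: [0.6028, -0.0847, 0.0941]
tool_rot: [0.0, 0.606, 0.796, -0.001]
contact_force: [0.4, 0.0, -4.0]
gripper_width: 0.747
grasp_force: 45.2
```

{"method": "send_rows", "body": {
  "deltas": "0 0 0.008 0;0 0 0.016 0;0 0 0.023 0;0 0 0.029 0;0 0 0.033 0"
}}

```text
t: 10.8
eef_pos: [0.603, -0.081, 0.0603]
tool_rot: [-0.001, 0.604, 0.797, -0.0]
contact_force: [-0.7, 0.2, -3.6]
gripper_width: 0.747
grasp_force: 45.3
```

```bash
python3 - <<'E'
from h import *
p=snap('scene')
for q in ('cup','cup_mouth'):
        for r in bot.landmark_of(p,q)[:1]: print(q,round(r['confidence'],2),np.round(r['xyz'],3),np.round(proj(p,r['xyz'])))
o=bot.get_obs();print(o['contact_force']);go(.603,-.082,.059,15.5)
E
```

```text
cup 0.68 [ 0.603 -0.074  0.003] [263. 265.]
cup_mouth 0.91 [ 0.6   -0.084  0.082] [258. 250.]
[ 0.33829596 -0.26252533 -3.01219139]
t 10.95 pos [ 0.6034 -0.0815  0.0611] yaw 15.6 z [-0. -0. -1.] -> shift [-0.0003 -0.0005  0.0021] spin 0.1 q7 0.57
```

{"method": "send_rows", "body": {
  "deltas": "0 0 0.0007 0;0 0 0.0014 0;0 0 0.002 0;0 0 0.002 0"
}}

```text
t: 11.35
eef_pos: [0.6036, -0.0818, 0.0602]
tool_rot: [0.0, 0.604, 0.797, 0.0]
contact_force: [-2.2, 1.1, 4.5]
gripper_width: 0.75
grasp_force: 45.9
```

Contact with the tray floor. Releasing, then rising clear.

{"method": "send_rows", "body": {
  "deltas": "0 0 0 0;0 0 0 0;0 0 0 0;0 0 0 0;0 0 0 0",
  "claw": 1
}}

```text
t: 11.85
eef_pos: [0.6034, -0.0818, 0.0593]
tool_rot: [0.0, 0.604, 0.797, 0.0]
contact_force: [0.4, 0.1, -0.1]
gripper_width: 0.995
grasp_force: 0.0
```

{"method": "send_rows", "body": {
  "deltas": "0 0 -0.03 0;0 0 -0.075 0;0 0 -0.125 0;0 0 -0.175 0;0 0 -0.225 0"
}}

```text
t: 12.35
eef_pos: [0.603, -0.0819, 0.2863]
tool_rot: [0.0, 0.605, 0.797, -0.0]
contact_force: [1.2, 1.2, -0.4]
gripper_width: 1.001
grasp_force: 0.0
```

```bash
python3 - <<'E'
from h import *
for n in('scene','wrist','top'):
    p=snap(n,'w3.png' if n=='scene' else None)
    for q in ('cup','cup_mouth','brush','brush_grip','pot'):
        for r in bot.landmark_of(p,q)[:3]: print(n,q,round(r['confidence'],2),np.round(r['xyz'],3),np.round(proj(p,r['xyz'])))
    c=cloud(p);x,y,z=np.moveaxis(c,-1,0)
    m=(z>.078)&(z<.091)&(np.hypot(x-.603,y+.082)<.05)&(p['depth']>0);P=c[m]
    if len(P)>10: print(len(P),cv2.minEnclosingCircle((P[:,:2]*1000).astype(np.float32)))
go(.41,-.361,.3)
E
```

```text
scene cup 0.72 [ 0.601 -0.076  0.006] [262. 264.]
scene cup_mouth 0.74 [ 0.603 -0.084  0.082] [258. 251.]
scene brush 0.92 [ 0.306 -0.352  0.   ] [152. 191.]
scene brush 0.82 [ 0.413 -0.357  0.003] [151. 222.]
scene brush 0.72 [ 0.49  -0.426  0.001] [126. 250.]
scene brush_grip 0.95 [ 0.306 -0.355  0.258] [124. 128.]
scene brush_grip 0.9 [ 0.496 -0.427  0.15 ] [106. 223.]
scene brush_grip 0.58 [ 0.41  -0.363  0.199] [128. 177.]
142 ((606.398681640625, -81.60443115234375), 32.520263671875)
wrist cup 0.59 [ 0.603 -0.082  0.001] [283. 168.]
wrist cup_mouth 0.82 [ 0.604 -0.086  0.082] [283. 188.]
wrist brush 0.78 [ 0.306 -0.348 -0.003] [  8. 303.]
wrist brush 0.56 [ 0.412 -0.362  0.003] [ 86. 333.]
wrist pot 0.56 [ 0.412 -0.359 -0.001] [ 89. 329.]
908 ((602.8539428710938, -80.84443664550781), 31.93830680847168)
top brush 0.89 [ 0.306 -0.356 -0.002] [389. 300.]
top brush 0.78 [ 0.491 -0.425 -0.004] [411. 236.]
top brush 0.63 [ 0.41  -0.36  -0.002] [390. 263.]
top brush_grip 0.66 [ 0.409 -0.361  0.201] [413. 264.]
top brush_grip 0.63 [ 0.489 -0.428  0.146] [431. 233.]
top brush_grip 0.58 [ 0.306 -0.352  0.262] [419. 309.]
top pot 0.59 [ 0.41  -0.361 -0.002] [391. 263.]
t 13.25 pos [ 0.6034 -0.0818  0.2843] yaw 15.6 z [-0. -0. -1.] -> shift [-0.2168 -0.2615 -0.0157] spin 0 q7 0.46
```

View pics/w3.png

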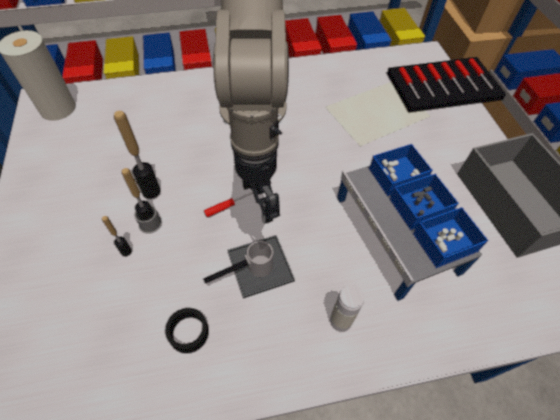

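The cup stands upright in the tray at px (260,255). The middle brush is in its pot at px (145,215), about (0.411,-0.361). I'll move above it with the jaws at about 45°, clear of both look-alikes.

{"method": "send_rows", "body": {
  "deltas": "-0.026 -0.031 0 -6;-0.052 -0.063 0 -12;-0.078 -0.094 0 -18;-0.104 -0.126 0 -24;-0.13 -0.157 0 -30"
}}

```text
t: 13.75
eef_pos: [0.4861, -0.2506, 0.2845]
tool_rot: [0.0, 0.376, 0.927, 0.0]
contact_force: [0.3, -0.2, -0.0]
gripper_width: 0.996
grasp_force: 0.0
```

{"method": "send_rows", "body": {
  "deltas": "-0.007 -0.04 0 0;-0.014 -0.08 0 0;-0.02 -0.115 0 0;-0.023 -0.134 0 0;-0.023 -0.134 0 0"
}}

```text
t: 14.25
eef_pos: [0.4074, -0.3641, 0.2847]
tool_rot: [0.0, 0.38, 0.925, -0.001]
contact_force: [0.2, 0.2, 0.4]
gripper_width: 1.004
grasp_force: 0.0
```

```bash
python3 - <<'E'
from h import *
for n in('wrist','top','scene'):
    p=snap(n,'w4.png' if n=='wrist' else None)
    for q in ('brush','brush_grip'):
        for r in bot.landmark_of(p,q)[:3]: 
            if np.hypot(r['xyz'][0]-.411,r['xyz'][1]+.361)<.04: print(n,q,round(r['confidence'],2),np.round(r['xyz'],3),np.round(proj(p,r['xyz'])))
    c=cloud(p);x,y,z=np.moveaxis(c,-1,0)
    m=(z>.226)&(z<.24)&(np.hypot(x-.411,y+.361)<.04)&(p['depth']>0);P=c[m]
    if len(P)>5: print(len(P),cv2.minEnclosingCircle((P[:,:2]*1000).astype(np.float32)))
go(.411,-.361,.188)
E
```

```text
wrist brush 0.88 [ 0.409 -0.363  0.004] [284. 168.]
wrist brush_grip 0.76 [ 0.41  -0.358  0.199] [292. 221.]
1117 ((412.20794677734375, -360.3631896972656), 11.080971717834473)
top brush 0.79 [ 0.411 -0.359  0.002] [390. 263.]
top brush_grip 0.93 [ 0.41 -0.36  0.2 ] [412. 263.]
67 ((414.8269348144531, -359.5515441894531), 10.649234771728516)
scene brush 0.72 [ 0.413 -0.355  0.003] [152. 221.]
scene brush_grip 0.64 [ 0.409 -0.361  0.198] [129. 177.]
59 ((416.5889587402344, -361.85626220703125), 10.341225624084473)
t 14.7 pos [ 0.4105 -0.3604  0.2842] yaw 45.7 z [ 0.  0. -1.] -> shift [-0.0007 -0.0001  0.0962] spin 0 q7 1.54
```

View pics/w4.png

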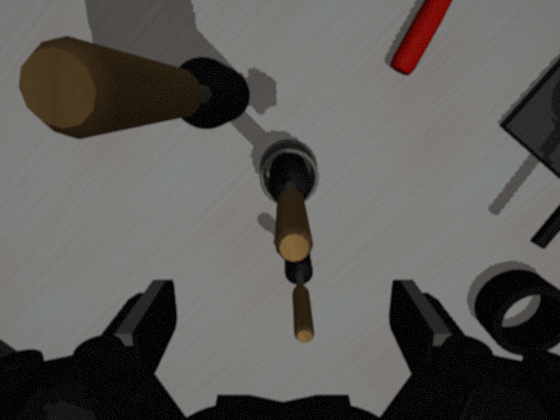

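The brush in the pot, handle top at px (293,247), stands straight and under the jaws to within 2 mm, with both neighbours clear. Going down to grip it.

{"method": "send_rows", "body": {
  "deltas": "0 0.001 0.025 0;0 0.001 0.05 0;0 0.001 0.075 0;0 0.001 0.09 0;0 0.001 0.096 0"
}}

```text
t: 15.2
eef_pos: [0.4102, -0.3595, 0.1867]
tool_rot: [-0.001, 0.377, 0.926, 0.0]
contact_force: [-0.5, 0.2, -0.2]
gripper_width: 1.001
grasp_force: 0.0
```

{"method": "send_rows", "body": {
  "deltas": "0 0 0 0;0 0 0 0;0 0 0 0;0 0 0 0;0 0 0 0",
  "claw": 0,
  "force": 50
}}

```text
t: 15.7
eef_pos: [0.4112, -0.3606, 0.1891]
tool_rot: [0.001, 0.378, 0.926, 0.0]
contact_force: [0.1, 0.7, 3.9]
gripper_width: 0.241
grasp_force: 49.0
```

{"method": "send_rows", "body": {
  "deltas": "0 0 0 0;0 0 -0.012 0;0 0 -0.03 0;0 0 -0.05 0;0 0 -0.07 0"
}}

```text
t: 16.2
eef_pos: [0.4101, -0.3604, 0.2593]
tool_rot: [-0.0, 0.378, 0.926, -0.0]
contact_force: [0.0, 0.5, -1.7]
gripper_width: 0.245
grasp_force: 49.0
```

{"method": "send_rows", "body": {
  "deltas": "0 0 -0.015 0;0 0 -0.028 0;0 0 -0.038 0;0 0 -0.04 0;0 0 -0.04 0"
}}

```text
t: 16.7
eef_pos: [0.4106, -0.3603, 0.2982]
tool_rot: [-0.0, 0.378, 0.926, 0.0]
contact_force: [-0.8, 0.3, -0.9]
gripper_width: 0.246
grasp_force: 49.0
```

```bash
python3 - <<'E'
from h import *
for n in('top','scene'):
    p=snap(n)
    for q in ('brush','brush_grip'):
        for r in bot.landmark_of(p,q)[:3]: 
            if np.hypot(r['xyz'][0]-.411,r['xyz'][1]+.361)<.06: print(n,q,round(r['confidence'],2),np.round(r['xyz'],3),np.round(proj(p,r['xyz'])))
go(.603,-.0815,.296)
E
```

```text
top brush 0.67 [ 0.412 -0.362  0.107] [402. 262.]
top brush_grip 0.67 [ 0.408 -0.361  0.31 ] [429. 264.]
scene brush 0.86 [ 0.412 -0.36   0.111] [139. 199.]
scene brush_grip 0.69 [ 0.412 -0.364  0.307] [113. 147.]
t 17.0 pos [ 0.4105 -0.3602  0.2977] yaw 45.6 z [-0.001  0.    -1.   ] -> shift [0.0573 0.3339 0.0017] spin 0 q7 1.53
```

{"method": "send_rows", "body": {
  "deltas": "0.003 0.015 0 0;0.008 0.045 0 0;0.014 0.082 0 0;0.021 0.12 0 0;0.027 0.16 0 0"
}}

```text
t: 17.5
eef_pos: [0.5036, -0.2262, 0.2981]
tool_rot: [-0.0, 0.378, 0.926, -0.0]
contact_force: [-0.4, -0.5, -1.3]
gripper_width: 0.243
grasp_force: 49.0
```

{"method": "send_rows", "body": {
  "deltas": "0.007 0.04 0 0;0.013 0.077 0 0;0.019 0.111 0 0;0.024 0.138 0 0;0.028 0.158 0 0"
}}

```text
t: 18.0
eef_pos: [0.5946, -0.0924, 0.2977]
tool_rot: [-0.0, 0.377, 0.926, 0.0]
contact_force: [-0.5, 0.4, -1.1]
gripper_width: 0.243
grasp_force: 49.0
```

{"method": "send_rows", "body": {
  "deltas": "0.002 0.011 0 0;0.002 0.016 0 0;0.002 0.016 0 0;0.002 0.016 0 0;0.002 0.016 0 0"
}}

```text
t: 18.5
eef_pos: [0.6029, -0.0833, 0.2985]
tool_rot: [0.0, 0.379, 0.926, -0.0]
contact_force: [-0.3, 0.2, -0.8]
gripper_width: 0.245
grasp_force: 49.0
```

```bash
python3 - <<'E'
from h import *
for n in('top','scene','wrist'):
    p=snap(n,'w5.png' if n=='scene' else None)
    for q in ('brush','brush_grip','cup_mouth','cup'):
        for r in bot.landmark_of(p,q)[:3]: 
            if np.hypot(r['xyz'][0]-.603,r['xyz'][1]+.082)<.08: print(n,q,round(r['confidence'],2),np.round(r['xyz'],3),np.round(proj(p,r['xyz'])))
    c=cloud(p);x,y,z=np.moveaxis(c,-1,0)
    for lo,hi,R in((.074,.091,.045),(.125,.185,.05),(.2,.245,.03)):
        m=(z>lo)&(z<hi)&(np.hypot(x-.603,y+.082)<R)&(p['depth']>0);P=c[m]
        if len(P)>20: print(n,lo,len(P),cv2.minEnclosingCircle((P[:,:2]*1000).astype(np.float32)))
go(.603,-.0815,.194)
E
python3 - <<'E'
import cv2
i=cv2.imread('pics/w5.png')[120:290,190:350];cv2.imwrite('pics/w5c.png',cv2.resize(i,None,fx=3.5,fy=3.5,interpolation=cv2.INTER_CUBIC))
E
```

```text
scene brush 0.57 [ 0.603 -0.08   0.113] [260. 245.]
scene cup_mouth 0.83 [ 0.607 -0.081  0.081] [260. 253.]
scene cup_mouth 0.65 [ 0.6   -0.085  0.307] [255. 197.]
scene cup 0.67 [ 0.602 -0.079  0.002] [261. 265.]
scene 0.074 130 ((607.1256103515625, -84.3248519897461), 33.88825225830078)
scene 0.125 222 ((608.6048583984375, -83.69664001464844), 20.28546142578125)
scene 0.2 45 ((611.944091796875, -81.1470947265625), 9.406462669372559)
wrist brush 0.64 [ 0.602 -0.084  0.114] [280. 188.]
wrist brush_grip 0.72 [ 0.602 -0.082  0.307] [281. 303.]
wrist cup_mouth 0.89 [ 0.602 -0.083  0.082] [281. 180.]
wrist cup 0.74 [ 0.604 -0.082  0.001] [282. 165.]
wrist 0.074 611 ((601.9531860351562, -83.74120330810547), 34.66337966918945)
wrist 0.125 733 ((600.9227294921875, -78.94202423095703), 19.988325119018555)
wrist 0.2 405 ((603.6514892578125, -81.382568359375), 14.51761245727539)
t 19.25 pos [ 0.6035 -0.0818  0.2983] yaw 45.6 z [-0.  0. -1.] -> shift [ 5.000e-04 -1.000e-04  1.043e-01] spin 0 q7 0.94
```

View pics/w5c.png

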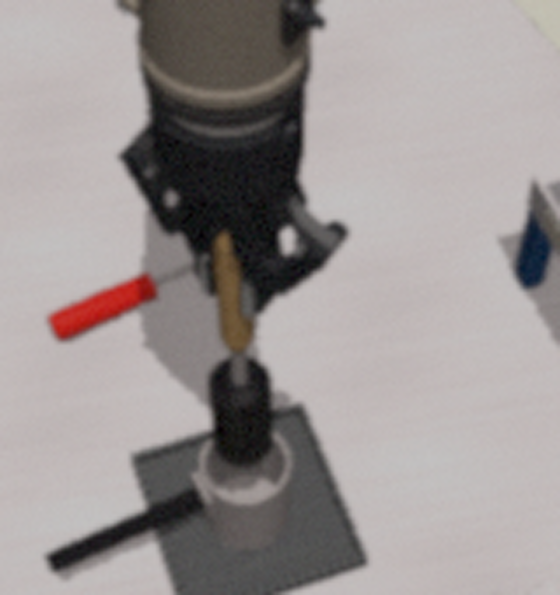

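The brush (crop ~(240,400)) hangs straight over the cup mouth (crop ~(245,470)). Lowering in two stages, watching the force.

{"method": "send_rows", "body": {
  "deltas": "0 0 0.012 0;0 0 0.026 0;0 0 0.04 0;0 0 0.052 0;0 0 0.06 0"
}}

```text
t: 19.75
eef_pos: [0.6027, -0.0817, 0.2362]
tool_rot: [-0.001, 0.378, 0.926, -0.0]
contact_force: [-0.2, 0.2, -1.6]
gripper_width: 0.242
grasp_force: 49.0
```

{"method": "send_rows", "body": {
  "deltas": "0 0 0.012 0;0 0 0.025 0;0 0 0.034 0;0 0 0.038 0;0 0 0.038 0"
}}

```text
t: 20.25
eef_pos: [0.6032, -0.0818, 0.1996]
tool_rot: [-0.0, 0.378, 0.926, -0.0]
contact_force: [-0.9, 0.2, -0.6]
gripper_width: 0.243
grasp_force: 49.0
```

```bash
python3 - <<'E'
from h import *
for n in('scene','wrist'):
    p=snap(n)
    for q in ('brush','brush_grip','cup_mouth','cup'):
        for r in bot.landmark_of(p,q)[:3]: 
            if np.hypot(r['xyz'][0]-.603,r['xyz'][1]+.082)<.08: print(n,q,round(r['confidence'],2),np.round(r['xyz'],3))
print(bot.get_obs()['contact_force']);go(.603,-.0815,.194)
E
```

```text
scene brush 0.97 [ 0.604 -0.079  0.014]
scene brush_grip 0.95 [ 0.603 -0.082  0.212]
scene cup_mouth 0.76 [ 0.601 -0.08   0.083]
scene cup_mouth 0.33 [ 0.604 -0.081  0.013]
scene cup 0.59 [ 0.602 -0.077  0.004]
wrist brush 0.71 [ 0.599 -0.083  0.015]
wrist brush_grip 0.65 [ 0.604 -0.08   0.209]
[-0.35259069 -0.72918191 -1.78156808]
t 20.75 pos [ 0.6036 -0.0818  0.2005] yaw 45.6 z [ 0.  0. -1.] -> shift [ 0.0006 -0.0002  0.0065] spin 0 q7 0.98
```

{"method": "send_rows", "body": {
  "deltas": "0 0 0.0015 0;0 0 0.003 0;0 0 0.003 0;0 0 0.003 0;0 0 0.003 0"
}}

```text
t: 21.25
eef_pos: [0.6035, -0.0818, 0.1973]
tool_rot: [-0.0, 0.378, 0.926, 0.0]
contact_force: [-1.1, 0.6, -1.0]
gripper_width: 0.241
grasp_force: 49.0
```

{"method": "send_rows", "body": {
  "deltas": "0 0 -0.018 0;0 0 -0.036 0;0 0 -0.05 0;0 0 -0.05 0;0 0 -0.05 0"
}}

```text
t: 21.75
eef_pos: [0.6034, -0.0817, 0.2471]
tool_rot: [0.0, 0.378, 0.926, 0.0]
contact_force: [-0.2, -0.6, -2.1]
gripper_width: 0.243
grasp_force: 49.1
```

{"method": "send_rows", "body": {
  "deltas": "0 0 0 0;0 0 0.015 0;0 0 0.03 0;0 0 0.042 0;0 0 0.05 0"
}}

```text
t: 22.25
eef_pos: [0.6024, -0.0817, 0.1948]
tool_rot: [-0.001, 0.378, 0.926, -0.001]
contact_force: [0.0, 0.2, -1.0]
gripper_width: 0.243
grasp_force: 49.1
```

{"method": "send_rows", "body": {
  "deltas": "0 0 0 0;0 0 0 0;0 0 0 0;0 0 0 0"
}}

```text
t: 22.65
eef_pos: [0.6037, -0.0819, 0.1978]
tool_rot: [0.0, 0.378, 0.926, 0.0]
contact_force: [0.4, -0.6, -0.9]
gripper_width: 0.245
grasp_force: 49.2
```

{"method": "send_rows", "body": {
  "deltas": "0 0 -0.018 0;0 0 -0.036 0;0 0 -0.05 0;0 0 -0.05 0;0 0 -0.05 0"
}}

```text
t: 23.15
eef_pos: [0.6034, -0.0817, 0.2472]
tool_rot: [0.0, 0.378, 0.926, 0.0]
contact_force: [-0.5, -0.3, -0.8]
gripper_width: 0.243
grasp_force: 49.2
```

{"method": "send_rows", "body": {
  "deltas": "0 0 0 0;0 0 0.015 0;0 0 0.03 0;0 0 0.042 0;0 0 0.05 0"
}}

```text
t: 23.65
eef_pos: [0.6024, -0.0817, 0.1948]
tool_rot: [-0.001, 0.378, 0.926, -0.001]
contact_force: [-0.1, 0.8, -1.0]
gripper_width: 0.24
grasp_force: 49.1
```

{"method": "send_rows", "body": {
  "deltas": "0 0 0 0;0 0 0 0;0 0 0 0;0 0 0 0"
}}

```text
t: 24.05
eef_pos: [0.6038, -0.0819, 0.1978]
tool_rot: [0.0, 0.378, 0.926, 0.0]
contact_force: [0.1, -0.5, 0.0]
gripper_width: 0.24
grasp_force: 49.2
```

```bash
python3 - <<'E'
from h import *
for n in('scene','wrist'):
    p=snap(n)
    for q in ('brush','cup_mouth','cup'):
        for r in bot.landmark_of(p,q)[:3]: 
            if np.hypot(r['xyz'][0]-.603,r['xyz'][1]+.082)<.08: print(n,q,round(r['confidence'],2),np.round(r['xyz'],3))
go(.603,-.0815,.3)
E
```

```text
scene brush 0.82 [ 0.605 -0.083  0.013]
scene cup_mouth 0.62 [ 0.602 -0.085  0.084]
scene cup 0.6 [ 0.604 -0.078  0.004]
scene cup 0.46 [ 0.606 -0.084  0.083]
wrist brush 0.67 [ 0.602 -0.079  0.012]
t 24.45 pos [ 0.6035 -0.0818  0.1973] yaw 45.6 z [ 0.  0. -1.] -> shift [ 5.000e-04 -1.000e-04 -1.027e-01] spin 0 q7 0.98
```

Three passes done and the cup is steady. Raising the brush and returning to the pot.

{"method": "send_rows", "body": {
  "deltas": "0 0 -0.015 0;0 0 -0.04 0;0 0 -0.065 0;0 0 -0.09 0;0 0 -0.102 0"
}}

```text
t: 24.95
eef_pos: [0.6046, -0.0822, 0.3029]
tool_rot: [0.002, 0.378, 0.926, 0.001]
contact_force: [0.4, 0.2, -1.4]
gripper_width: 0.241
grasp_force: 49.2
```

{"method": "send_rows", "body": {
  "deltas": "-0.003 -0.015 0 0;-0.008 -0.045 0 0;-0.014 -0.082 0 0;-0.021 -0.12 0 0;-0.027 -0.16 0 0"
}}

```text
t: 25.45
eef_pos: [0.5084, -0.2167, 0.298]
tool_rot: [-0.001, 0.378, 0.926, -0.0]
contact_force: [1.3, -0.9, -0.3]
gripper_width: 0.247
grasp_force: 49.1
```

{"method": "send_rows", "body": {
  "deltas": "-0.007 -0.04 0 0;-0.013 -0.077 0 0;-0.019 -0.111 0 0;-0.024 -0.138 0 0;-0.028 -0.158 0 0"
}}

```text
t: 25.95
eef_pos: [0.4169, -0.3497, 0.2981]
tool_rot: [-0.001, 0.379, 0.925, -0.0]
contact_force: [1.0, 0.4, -1.6]
gripper_width: 0.245
grasp_force: 49.2
```

{"method": "send_rows", "body": {
  "deltas": "-0.002 -0.011 0 0;-0.002 -0.016 0 0;-0.002 -0.016 0 0;-0.002 -0.016 0 0;-0.002 -0.016 0 0"
}}

```text
t: 26.45
eef_pos: [0.4115, -0.3593, 0.2991]
tool_rot: [-0.0, 0.377, 0.926, 0.0]
contact_force: [-0.3, -0.4, -1.2]
gripper_width: 0.243
grasp_force: 49.2
```

```bash
python3 - <<'E'
from h import *
for n in('top','scene','wrist'):
    p=snap(n)
    for q in ('brush','pot'):
        for r in bot.landmark_of(p,q)[:3]: 
            if np.hypot(r['xyz'][0]-.411,r['xyz'][1]+.361)<.05: print(n,q,round(r['confidence'],2),np.round(r['xyz'],3))
go(.411,-.3605,.19)
E
```

```text
top brush 0.58 [ 0.411 -0.358  0.111]
top pot 0.71 [ 0.411 -0.36  -0.004]
scene brush 0.57 [ 0.41  -0.36   0.116]
scene pot 0.59 [ 0.411 -0.361 -0.001]
wrist brush 0.66 [ 0.409 -0.361  0.117]
wrist pot 0.78 [ 0.416 -0.355 -0.002]
t 26.9 pos [ 0.4107 -0.3604  0.2993] yaw 45.6 z [ 0. -0. -1.] -> shift [-3.000e-04  1.000e-04  1.093e-01] spin 0 q7 1.53
```

{"method": "send_rows", "body": {
  "deltas": "0 0 0.012 0;0 0 0.027 0;0 0 0.043 0;0 0 0.058 0;0 0 0.07 0"
}}

```text
t: 27.4
eef_pos: [0.4101, -0.36, 0.2276]
tool_rot: [-0.001, 0.378, 0.926, 0.0]
contact_force: [-0.2, -0.7, -0.9]
gripper_width: 0.242
grasp_force: 49.2
```

{"method": "send_rows", "body": {
  "deltas": "0 0 0.012 0;0 0 0.023 0;0 0 0.031 0;0 0 0.036 0;0 0 0.038 0"
}}

```text
t: 27.9
eef_pos: [0.4106, -0.3604, 0.1909]
tool_rot: [-0.0, 0.378, 0.926, 0.0]
contact_force: [0.1, 0.4, -1.6]
gripper_width: 0.242
grasp_force: 49.2
```

{"method": "send_rows", "body": {
  "deltas": "0 0 0.0005 0;0 0 0.001 0;0 0 0.001 0;0 0 0.001 0"
}}

```text
t: 28.3
eef_pos: [0.4108, -0.3605, 0.1906]
tool_rot: [0.0, 0.378, 0.926, -0.0]
contact_force: [0.1, 0.4, -0.1]
gripper_width: 0.242
grasp_force: 49.2
```

{"method": "send_rows", "body": {
  "deltas": "0 0 0.0005 0;0 0 0.001 0;0 0 0.001 0;0 0 0.001 0"
}}

```text
t: 28.7
eef_pos: [0.4106, -0.3604, 0.1893]
tool_rot: [-0.0, 0.378, 0.926, 0.0]
contact_force: [-0.3, -0.4, -1.0]
gripper_width: 0.243
grasp_force: 49.2
```

{"method": "send_rows", "body": {
  "deltas": "0 0 0 0;0 0 0 0;0 0 0 0;0 0 0 0;0 0 0 0",
  "claw": 1
}}

```text
t: 29.2
eef_pos: [0.4107, -0.3604, 0.1893]
tool_rot: [0.0, 0.378, 0.926, -0.0]
contact_force: [0.2, -0.9, 0.1]
gripper_width: 0.997
grasp_force: 0.0
```

{"method": "send_rows", "body": {
  "deltas": "0 0 -0.02 0;0 0 -0.05 0;0 0 -0.085 0;0 0 -0.12 0;0 0 -0.14 0"
}}

```text
t: 29.7
eef_pos: [0.4112, -0.3612, 0.3323]
tool_rot: [0.002, 0.378, 0.926, -0.0]
contact_force: [1.1, 0.6, -0.9]
gripper_width: 0.999
grasp_force: 0.0
```

```bash
python3 - <<'E'
from h import *
for n in('top','scene'):
    p=snap(n,'end.png' if n=='scene' else None)
    for q in ('brush','brush_grip','pot','cup','cup_mouth','tape','spray','driver'):
        for r in bot.landmark_of(p,q)[:3]: 
            print(n,q,round(r['confidence'],2),np.round(r['xyz'],3))
go(.411,-.3605,.33)
E
```

```text
top brush 0.84 [ 0.306 -0.356 -0.001]
top brush 0.69 [ 0.413 -0.362  0.001]
top brush 0.65 [ 0.491 -0.429 -0.001]
top brush_grip 0.89 [ 0.407 -0.362  0.198]
top brush_grip 0.62 [ 0.49  -0.426  0.147]
top brush_grip 0.54 [ 0.413 -0.364  0.005]
top pot 0.62 [ 0.411 -0.358 -0.005]
top cup 0.94 [ 0.604 -0.083  0.009]
top cup_mouth 0.58 [ 0.605 -0.083  0.085]
top cup_mouth 0.31 [ 0.598 -0.084 -0.003]
top tape 0.91 [ 0.74  -0.278 -0.003]
top spray 0.71 [0.779 0.083 0.003]
top driver 0.83 [ 0.391 -0.121 -0.   ]
scene brush 0.68 [ 0.495 -0.428  0.001]
scene brush 0.66 [ 0.41  -0.359  0.002]
scene brush 0.58 [ 0.309 -0.35   0.002]
scene brush_grip 0.81 [ 0.41  -0.362  0.196]
scene brush_grip 0.77 [ 0.495 -0.426  0.148]
scene brush_grip 0.63 [ 0.308 -0.354  0.259]
scene pot 0.82 [ 0.418 -0.361  0.002]
scene cup 0.61 [ 0.603 -0.08   0.002]
scene cup 0.4 [ 0.415 -0.361  0.001]
scene cup_mouth 0.79 [ 0.599 -0.08   0.083]
scene tape 0.68 [ 0.742 -0.276  0.003]
scene spray 0.76 [ 0.783  0.087 -0.001]
scene driver 0.63 [ 0.388 -0.125 -0.   ]
t 30.6 pos [ 0.4107 -0.3604  0.3293] yaw 45.6 z [-0.  0. -1.] -> shift [-0.0003  0.0002 -0.0007] spin 0 q7 1.52
```

View pics/end.png

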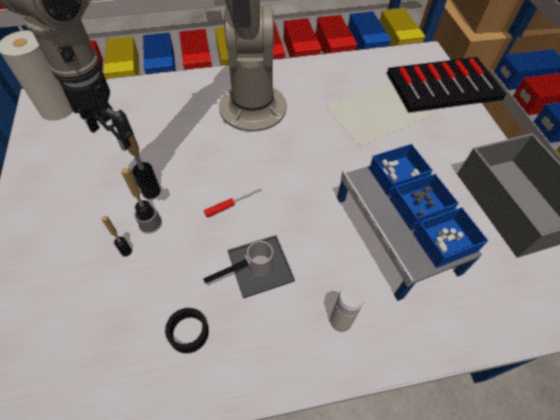

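The brush is upright in its pot at px (140,200), the cup is upright in the tray at px (260,257), and the tape roll, spray can and screwdriver have not moved. The gripper is free, so I'm handing in.

```bash
python3 -c "
from station import bot
print(bot.hand_in())"
```

```text
the job is handed in; nothing more can be done
None
```

I carried out every step and handed the job in at about 31 s of the 72 s. The hand-in returned no verdict; in the last pictures the cup stands upright in the tray, the brush stands in its pot, and the tape roll, spray can and screwdriver have not moved.

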